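# Slide a heat sink into full contact on a power module

### The arm

A 7-joint arm with a two-finger parallel gripper is mounted at the origin on the work surface. World frame = base frame: x ahead of the robot, y to its left, z up, the work surface at z = 0. Lengths are in m, angles in rad, forces in N, time in s.
With the tool pointing down it reaches from about 0.425 to 0.875 m from the base axis. Payload 8.4 kg.
Tool frame: the origin (TCP) lies on the centre line of the jaws, within the pads' length; the fingertips stand 17 mm ahead of it and the grasp point (between the pads) lies 2 mm behind it; z points along the fingers, y is the line along which they close (so a half turn about z gives the same grasp; the last joint's range is limited). The gripper opens to 85 mm and grips with 20 to 120 N. Pads are 22 mm wide; open, the fingers measure 114 mm over their backs; the gripper's body (76 mm by 85 mm) begins 54 mm behind the grasp point. The pads swing forward as they close: fully open they stand 13 mm farther back than shut.
Start: joints at [-1.422, 0.333, 0.04, 1.465, -0.013, 1.343, -0.059], TCP at [0.159, 0.63, 0.248] pointing down, gripper open.
Joint ranges: [-2.58, 2.58], [-0.38, 2.09], [-1.3, 1.39], [0.25, 2.4], [-1.5, 4.64], [0.08, 2.09], [-2.65, 2.65]. Speed limits (rad/s): [2.22, 2.22, 2.79, 2.79, 3.14, 3.14, 3.14].

### API

Orientations are given as a rotation vector (axis times angle).
In Python, from plant import monitor, vision, job_done gives the robot as it stands.
- The arm moves only by the shell command python3 -m jog 'ROWS' [FORCE]. ROWS is JSON, a list of rows, each an object of numbers: "dx", "dy", "dz": the shift along the world's x, y, z in m; "turn": the turn about the world's z in degrees; "gripper": the closure, from 0 (fully open) to 1 (shut). A call has 1 to 20 rows; each row shifts and turns the commanded pose from where the row before left it; what a row does not reach is not made up. A row lasts 1/10 s, in which the tool goes at most 50 mm and 8.59 degrees, less where a joint would pass 70% of its speed; a pose out of reach is approached as far as the arm can. A call with a gripper value outside its range is refused whole. The fingers move at their own pace and stop on an object; FORCE is the grip in N (left out, the last holds). Time passes only in rows, so rows that do not move let the fingers close. It gives the time, the measured TCP pose, the force, the opening and the grip force at its end, in the units of the state.
- monitor.state(): the state, without advancing time (a new reading comes with each control period).
- vision.grab_frame(name): name is "scene" or "top" or "wrist"; returns a dict with "image" (384x512x3 uint8, red, green, blue), "range_z" (384x512 float32, m along the optical axis (not along the pixel's ray), 0 where there is no reading), "fovy" (degrees; the focal length in pixels is half the picture's height over the tangent of half this angle, whatever the lens; pixels are square), "cx", "cy" (the principal point, pixels), "dist" ([k1, k2, p1, p2, k3] as OpenCV has them; the pictures are not rectified), "origin" and "orientation" of the camera in the world. Camera axes: x right, y down, z forward; pixel columns grow to the right and rows downward; lengths in m; the calibration is good to about 2 mm. A picture is of the moment at which its call begins.
- job_done(): hands the job in; it is judged then, once.
The state is a dict: "time": time; "q": joint angles; "joint_velocities": joint speeds; "effort": joint torques, N m; "eef_pos": TCP position; "tcp_rot": TCP orientation; "contact_force": force on the tool from outside, world axes, zero at the start; "wrist_torque": the same for the moment, N m; "width": finger opening in m; "gripper_force": force on a finger pad.
Only numpy, scipy, OpenCV 4.12 (cv2) and the standard library are available. Lean on these libraries where they do the work, as an engineer would, in place of code of your own. Each camera call takes 0.05 s, during which the arm holds its last target. There are 200 camera calls.

### The job

Fit the power module on the sloping stand with the heat sink of its own length: set the sink's flat base square on the module's metal plate, about half a length too far up the slope, then slide it gently down, faces together and without lifting it again, until it rests against the ledge with all edges flush with the plate. Let go of it there. Never press hard on the module, and leave the two other heat sinks and the screwdriver where they lie.

Things in the scene. Friction and masses are not known exactly. Their poses are not given: they have to be found in the camera images.
- sink: the matching heat sink, loose, bare aluminium, 110 mm long (its x), 50 wide (y), 40 high (z), about 0.26 kg: 8 mm base with a flat underside, seven lengthwise fins 32 mm tall, the outer two flush with the long sides, so it can be gripped across its 50 mm width. Starts base down on the table; let go on the slope it may or may not slide by itself. Origin: centre of the underside
- sink_short: another heat sink of the same profile, only 70 mm long (50 mm wide, 40 mm high); not to be used. Same axes and origin
- sink_long: another heat sink of the same profile, 150 mm long (50 mm wide, 40 mm high); not to be used. Same axes and origin
- screwdriver: screwdriver 190 mm long lying on the table along its x; not to be used. Origin: underside at about its middle
- module: power module fixed on the sloping stand: black block 110 mm long (its x), 50 wide (y), 20 high (z), its top a bare flat aluminium plate, 110 x 50 mm. Origin: centre of its underside; the plate is z = +20 mm. x points straight up the slope, 30 degrees above level, away from the robot; y is level; z is square to the plate. The heat sink is home with its origin at (0, 0, 20 mm) here
- stand: the fixed sloping work stand, 200 mm deep (its x), 250 mm wide (y): grey panel at 30 degrees, low edge to the robot, top edge 135 mm above the table; on it a green circuit board, whose surface is the module's z = 0, reaching 90 mm to each side of the module's centre and 115 mm upslope, with parts lower than the plate. Origin: centre of its footprint
- ledge (a point): middle of the top inner edge of the fixed aluminium ledge, which crosses the slope at the module's lower end and stops the heat sink: stop face at x = -55 mm of the module's frame, its top at z = +34 mm, that is 14 mm above the plate; the ledge is 170 mm long in y and 12 mm thick. Axes as the module's
There are look-alikes about, which are no part of the job. What is shaped like the sink but brown or turquoise is not meant.

How it is judged:
By the outcome, as a careful person would: the job done as asked, in the order asked, and still so for the second after the job is handed in, with the robot touching nothing.
It also fails if it takes over 45 s, if anything falls off the work surface, if the arm or the gripper's body presses on something with over 40 N, if the wrist force passes 120 N, or if a joint passes its speed limit or range.

## Working session

There is one attempt and no reset: what is moved stays moved. The work goes in short steps, Python scripts to look and compute and a shell command to move; the robot and the scene stay as the last step left them, time stands still between calls to the robot, and variables do not carry over. Pictures are saved under pics/ and viewed, at most 10 in all, crops included, and the job is handed in when it is done.

```bash
ls; mkdir -p pics
cat > h.py <<'E'
import numpy as np,cv2
from scipy.spatial.transform import Rotation as R
from plant import monitor,vision
def grab(n):
    f=vision.grab_frame(n); h=f["image"].shape[0]
    fl=h/2/np.tan(np.radians(f["fovy"])/2)
    f["K"]=np.array([[fl,0,f["cx"]],[0,fl,f["cy"]],[0,0,1]]); f["D"]=np.array(f["dist"],float)
    o=np.array(f["orientation"],float); f["R"]=R.from_rotvec(o).as_matrix() if o.size==3 else (o if o.shape==(3,3) else R.from_quat(o).as_matrix())
    f["o"]=np.array(f["origin"]); return f
def rays(f,px):
    p=cv2.undistortPoints(np.array(px,float).reshape(-1,1,2),f["K"],f["D"]).reshape(-1,2)
    return np.c_[p,np.ones(len(p))]
def onplane(f,px,n,d):  # n.p=d
    r=rays(f,px)@f["R"].T; n=np.array(n,float)
    return f["o"]+r*((d-n@f["o"])/(r@n))[:,None]
def cloud(f):
    h,w=f["range_z"].shape; u,v=np.meshgrid(np.arange(w),np.arange(h))
    r=rays(f,np.c_[u.ravel(),v.ravel()])*f["range_z"].reshape(-1,1)
    return (r@f["R"].T+f["o"]).reshape(h,w,3)
E
python3 - <<'E'
from h import *
ims=[]
for n in("scene","top"):
    f=grab(n); print(n,f["o"],f["orientation"],f["fovy"],f["dist"]); ims.append(f["image"])
    np.save(f"{n}.npy",f,allow_pickle=True)
    cv2.imwrite(f"pics/{n}0.png",f["image"][:,:,::-1])
print(monitor.state())
E
```

```text
pics
scene [ 1.14026306 -0.15308017  1.02350045] [-1.944409   -1.79577634  0.56893214] 53.209794352228606 [-0.07684598  0.          0.          0.          0.        ]
top [ 0.47465901 -0.11190405  1.20056465] [-2.20616255  2.21541509 -0.02837046] 48.21809188889705 [-0.14891898  0.          0.          0.          0.        ]
{'time': 0.1, 'q': array([-1.42223146,  0.3338529 ,  0.03982085,  1.46619255, -0.01339529,
        1.34328918, -0.05852388]), 'joint_velocities': array([-0.00044664, -0.00158339, -0.00181996, -0.00142427, -0.00060421,
       -0.00050768, -0.00037808]), 'effort': array([ 5.26229371e-03, -6.60028911e+01,  1.37103807e+00, -4.06480479e+01,
        1.71505543e-02,  8.97181628e-03, -6.20530784e-06]), 'eef_pos': array([0.15930215, 0.62977465, 0.24749652]), 'tcp_rot': array([-3.88164232e-01, -3.11742230e+00,  2.31456630e-03]), 'contact_force': array([-0.19734819, -0.08327878,  0.34061042]), 'wrist_torque': array([ 0.00495628, -0.03390099,  0.01510127]), 'gripper_force': 0.0, 'width': 0.08555752709059902}
```

View pics/scene0.png

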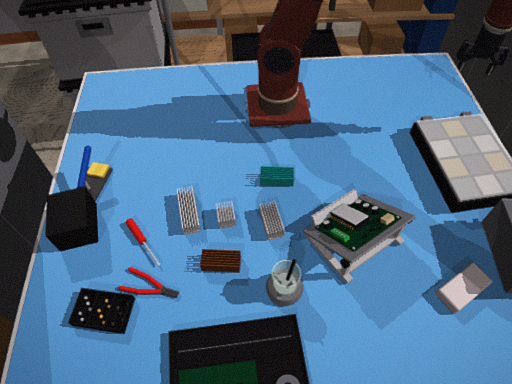

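View pics/top0.png

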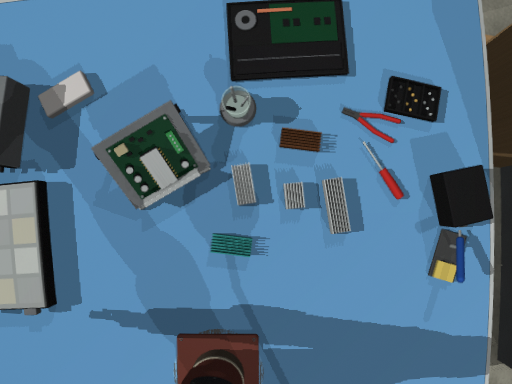

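The top view shows the three grey heat sinks at about (244,185), (293,195) and (337,206). The turquoise (232,244) and brown (300,139) ones are look-alikes. The stand is at (152,158), with its module plate at (158,168) and its ledge at (172,190). Of the grey sinks, (244,185) looks mid-length, so it should be the 110 mm one. I'll measure all three and make one crop.

```bash
cat > m.py <<'E'
from h import *
f=np.load("top.npy",allow_pickle=True).item(); C=cloud(f)
im=f["image"]; hsv=cv2.cvtColor(im,cv2.COLOR_RGB2HSV)
# things above table by range
z=C[...,2]; print("table z",np.median(z[230:300,300:400]), "noise",z[280:300,300:330].std())
m=((z>0.02)&(z<0.06)).astype(np.uint8)
n,l,s,c=cv2.connectedComponentsWithStats(m)
for i in range(1,n):
    if s[i,4]<150 or not(200<c[i][0]<400 and 120<c[i][1]<260): continue
    k=cv2.findContours((l==i).astype(np.uint8),0,2)[0][0].reshape(-1,2)
    P=onplane(f,k,[0,0,1],.04)[:,:2]
    r=cv2.minAreaRect((P*1000).astype(np.float32))
    print(c[i].round(),"rect mm",np.round(r[0]),np.round(r[1],1),round(r[2],1),"z",np.percentile(z[l==i],[50,95]).round(4),"rgb",im[l==i].mean(0).round())
# stand panel / plate
mm=(z>0.03); mm[:, :85]=0; mm[:,215:]=0; mm[:95]=0; mm[215:]=0
P=C[mm]; print("stand",P.min(0),P.max(0))
st=monitor.state(); print("tool y axis",R.from_rotvec(st["tcp_rot"]).as_matrix()[:,1])
a=cv2.resize(im[150:240,215:360],None,fx=4,fy=4,interpolation=cv2.INTER_CUBIC)
b=cv2.resize(im[95:215,85:215],None,fx=3,fy=3,interpolation=cv2.INTER_CUBIC)
o=np.zeros((a.shape[0] if a.shape[0]>b.shape[0] else b.shape[0],980,3),np.uint8)
cv2.imwrite("pics/sinks.png",a[:,:,::-1]); cv2.imwrite("pics/stand.png",cv2.resize(im[95:215,85:215],None,fx=4.6,fy=4.6,interpolation=cv2.INTER_CUBIC)[:,:,::-1])
E
python3 m.py
```

```text
table z -0.0007881407978119759 noise 0.08477273895222928
[301. 139.] rect mm [ 656. -232.] [110.5  50.9] 82.9 z [0.0359 0.0416] rgb [62. 40. 26.]
[392. 184.] rect mm [ 533. -483.] [90.  24.3] 37.2 z [0.0233 0.0278] rgb [163.  39.  37.]
[337. 205.] rect mm [ 476. -329.] [150.2  53.9] 9.1 z [0.035  0.0416] rgb [118. 122. 122.]
stand [ 0.46969524 -0.11190405  0.03012028] [0.74291654 0.31229175 1.20056465]
tool y axis [ 0.2452268   0.96946462 -0.00147416]
```

View pics/sinks.png

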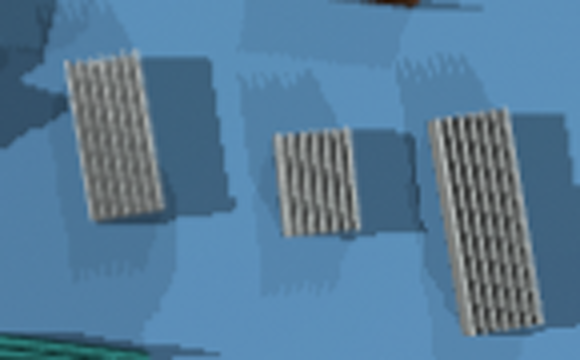

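View pics/stand.png

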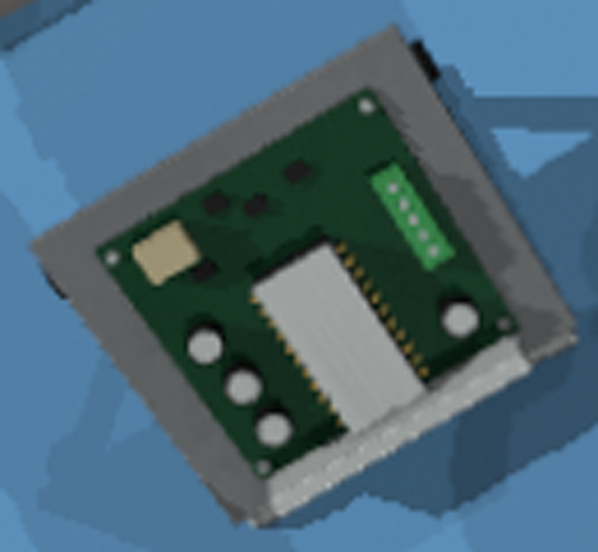

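The crop shows the left sink (244,185) about twice as long as it is wide, the middle one (293,195) stubby and the right one (337,206) longest. So (244,185) is the candidate, and I'll check its length. The plate corners in full-image pixels are about (140,157), (157,148), (178,180) and (160,189). The ledge lies just below them, and capacitors stand on both sides.

```bash
cat > m2.py <<'E'
from h import *
f=np.load("top.npy",allow_pickle=True).item(); C=cloud(f)
im=f["image"]; hsv=cv2.cvtColor(im,cv2.COLOR_RGB2HSV).astype(int); z=C[...,2]
m=(hsv[...,1]<75).astype(np.uint8)
m[:, :222]=0;m[:,360:]=0;m[:152]=0;m[240:]=0
m=cv2.morphologyEx(m,cv2.MORPH_CLOSE,np.ones((3,3)))
n,l,s,c=cv2.connectedComponentsWithStats(m)
for i in range(1,n):
    if s[i,4]<150: continue
    k=cv2.findContours((l==i).astype(np.uint8),0,2)[0][0].reshape(-1,2)
    r=cv2.minAreaRect((onplane(f,k,[0,0,1],.04)[:,:2]*1000).astype(np.float32))
    zz=z[l==i]
    print(c[i].round(),"mm",np.round(r[0],1),np.round(r[1],1),round(r[2],1),"z",np.percentile(zz[zz>.01],[10,50,95]).round(4))
# plate
m=((hsv[...,1]<40)&(hsv[...,2]>125)).astype(np.uint8)
q=np.array([[139,157],[157,147],[179,180],[160,190]])
q2=np.zeros_like(m); cv2.fillConvexPoly(q2,np.array([[143,158],[156,151],[173,179],[161,186]]),1)
P=C[(q2>0)]; P=P[(P[:,2]>.03)&(P[:,2]<.2)]
for _ in range(5):
    c0=P.mean(0); nn=np.linalg.svd(P-c0)[2][2]; nn*=np.sign(nn[2]); e=(P-c0)@nn
    P=P[abs(e)<max(.002,2*e.std())]
print("plane n",nn,"tilt",np.degrees(np.arccos(nn[2])),"std",e.std(),"c",c0,len(P))
az=np.arctan2(-nn[1],-nn[0]); print("upslope azimuth deg",np.degrees(az))
E
python3 m2.py
python3 - <<'E'
from h import *
f=np.load("top.npy",allow_pickle=True).item(); im=f["image"]
hsv=cv2.cvtColor(im,cv2.COLOR_RGB2HSV)
for v in (150,158,166,174,182,188): print(v,[tuple(hsv[v,u,1:]) for u in range(136,190,3)])
E
```

```text
[243. 184.] mm [535.3 -75.4] [110.5  51.9] 9.6 z [0.0119 0.0381 0.0422]
[336. 205.] mm [ 475.4 -327. ] [149.4  57. ] 9.1 z [0.0147 0.0313 0.0415]
[294. 195.] mm [ 503.3 -212.3] [70.3 53.2] 5.4 z [0.0132 0.0353 0.0418]
plane n [-0.43187709 -0.26445315  0.86229155] tilt 30.425140410611306 std 0.0015675564269715893 c [0.57347267 0.14647768 0.08728908] 448
upslope azimuth deg 31.480565029474107
150 [(np.uint8(139), np.uint8(44)), (np.uint8(147), np.uint8(45)), (np.uint8(152), np.uint8(47)), (np.uint8(189), np.uint8(35)), (np.uint8(54), np.uint8(19)), (np.uint8(6), np.uint8(85)), (np.uint8(6), np.uint8(161)), (np.uint8(6), np.uint8(127)), (np.uint8(111), np.uint8(39)), (np.uint8(139), np.uint8(46)), (np.uint8(139), np.uint8(44)), (np.uint8(133), np.uint8(44)), (np.uint8(136), np.uint8(45)), (np.uint8(144), np.uint8(85)), (np.uint8(81), np.uint8(138)), (np.uint8(146), np.uint8(124)), (np.uint8(147), np.uint8(45)), (np.uint8(117), np.uint8(48))]
158 [(np.uint8(148), np.uint8(55)), (np.uint8(56), np.uint8(77)), (np.uint8(5), np.uint8(160)), (np.uint8(6), np.uint8(161)), (np.uint8(6), np.uint
[... 1917 characters left out ...]
int8(6), np.uint8(123)), (np.uint8(5), np.uint8(142)), (np.uint8(6), np.uint8(163)), (np.uint8(6), np.uint8(159)), (np.uint8(10), np.uint8(153))]
188 [(np.uint8(147), np.uint8(52)), (np.uint8(150), np.uint8(51)), (np.uint8(8), np.uint8(150)), (np.uint8(6), np.uint8(157)), (np.uint8(18), np.uint8(72)), (np.uint8(146), np.uint8(42)), (np.uint8(191), np.uint8(24)), (np.uint8(177), np.uint8(26)), (np.uint8(45), np.uint8(68)), (np.uint8(6), np.uint8(136)), (np.uint8(7), np.uint8(137)), (np.uint8(5), np.uint8(165)), (np.uint8(8), np.uint8(157)), (np.uint8(5), np.uint8(157)), (np.uint8(51), np.uint8(114)), (np.uint8(131), np.uint8(113)), (np.uint8(129), np.uint8(97)), (np.uint8(132), np.uint8(93))]
```

```bash
cat > plate.py <<'E'
from h import *
def sub(V,th,a,b): # crossings along profile between index a..b
    for i in range(a,b):
        if (V[i]-th)*(V[i+1]-th)<=0 and V[i]!=V[i+1]: return i+(th-V[i])/(V[i+1]-V[i])
f=np.load("top.npy",allow_pickle=True).item(); im=f["image"]
V=cv2.cvtColor(im,cv2.COLOR_RGB2GRAY).astype(float)
S=cv2.cvtColor(im,cv2.COLOR_RGB2HSV)[...,1]
L=[];Rr=[];T=[]
for v in range(160,184):
    xc=int(round(158+(v-168)*.60)); row=V[v]
    r=sub(row,105,xc,xc+16); l=sub(row[::-1],105,511-xc,511-xc+16)
    if r:Rr.append((r,v))
    if l:L.append((511-l,v))
for u in range(144,156):
    vc=160; t=sub(V[::-1,u],105,383-vc,383-vc+16)
    if t:T.append((u,383-t))
az0=np.radians(31.0);th=np.radians(30)
def frame(az): 
    x=np.array([np.cos(th)*np.cos(az),np.cos(th)*np.sin(az),np.sin(th)]);y=np.array([-np.sin(az),np.cos(az),0]);return x,y,np.cross(x,y)
c0=np.array([0.57347,0.14648,0.08729])
def line(P):
    vx,vy,x0,y0=cv2.fitLine(P[:,:2].astype(np.float32),cv2.DIST_HUBER,0,1e-4,1e-4).ravel();return np.degrees(np.arctan2(vy,vx)),np.array([x0,y0])
for it in range(3):
    x,y,n=frame(az0)
    P=[(onplane(f,np.array(q),n,n@c0)-c0)@np.array([x,y,n]).T for q in (L,Rr,T)]
    aL=line(P[0]);aR=line(P[1]);aT=line(P[2])
    d=[(a+90)%180-90 for a in(aL[0],aR[0])]
    az0+=np.radians(np.mean(d)); print("az",np.degrees(az0),"dL,dR",d,"T",aT[0])
w=[np.median(P[0][:,1]),np.median(P[1][:,1])]; xt=np.median(P[2][:,0])
print("y edges",w,"width",w[0]-w[1],"top x",xt, "resid",P[0][:,1].std(),P[1][:,1].std())
o=c0+x*(xt-.055)+y*np.mean(w); print("plate centre",o,"ledge dist check: stand low")
E
python3 plate.py
```

```text
az 30.55739213579767 dL,dR [np.float32(-0.44717407), np.float32(-0.4380417)] T 88.609856
az 30.497913374411638 dL,dR [np.float32(-0.064086914), np.float32(-0.054870605)] T 89.05923
az 30.489940656843824 dL,dR [np.float32(-0.012588501), np.float32(-0.0033569336)] T 89.119606
y edges [np.float64(0.02536572395159164), np.float64(-0.025418873376623886)] width 0.050784597328215525 top x 0.05178820090654737 resid 0.0006464957001858267 0.00028459671454098505
plate centre [0.57108681 0.14504547 0.0856841 ] ledge dist check: stand low
```

```bash
python3 -m jog '[{"dx":0.03,"dy":-0.025},{"dx":0.03,"dy":-0.025},{"dx":0.03,"dy":-0.025},{"dx":0.03,"dy":-0.025},{"dx":0.03,"dy":-0.025},{"dx":0.03,"dy":-0.025},{"dx":0.03,"dy":-0.025},{"dx":0.03,"dy":-0.025},{"dx":0.03,"dy":-0.025},{"dx":0.03,"dy":-0.025}]' 20; python3 -m jog '[{"dx":0.01,"dy":-0.035,"turn":2},{"dx":0.01,"dy":-0.035,"turn":2},{"dx":0.01,"dy":-0.035,"turn":2},{"dx":0.01,"dy":-0.035,"turn":2},{"dx":0.01,"dy":-0.035,"turn":2},{"dx":0.01,"dy":-0.035,"turn":2},{"dx":0.01,"dy":-0.035,"turn":2},{"dx":0.01,"dy":-0.035,"turn":2},{"dx":0.01,"dy":-0.035,"turn":2},{"dx":0.01,"dy":-0.035,"turn":2},{"dx":0.003,"dy":-0.035,"turn":2},{"dx":0,"dy":-0.035,"turn":2},{"dy":-0.03},{"dz":0}]'
cat > st.py <<'E'
from h import *
s=monitor.state(); M=R.from_rotvec(s["tcp_rot"]).as_matrix(); y=M[:,1]
print("t",round(s["time"],2),"pos",s["eef_pos"].round(4),"yaz",round(np.degrees(np.arctan2(y[1],y[0])),2),"F",s["contact_force"].round(1),"w",round(s["width"],4),"gf",round(s["gripper_force"],1))
E
python3 st.py
```

```text
t 0.1 pos [0.1593 0.6298 0.2475] yaz 75.8 F [-0.2 -0.1  0.3] w 0.0856 gf 0.0$[0]: bad value
$[0]: bad value
```

```bash
python3 -m jog '[{"dx":0.03,"dy":-0.025,"dz":0,"turn":0,"gripper":0}]' 20; python3 -m jog '[{"dx":0.03,"dy":-0.025,"gripper":0}]'
```

```text
time: 0.2
eef_pos: [0.1839, 0.6073, 0.247]
tcp_rot: [-0.375, -3.116, 0.001]
contact_force: [0.6, 0.6, -0.4]
width: 0.0852
gripper_force: 0.0$[0]: bad value
```

```bash
python3 -m jog '[{"dx":0.03,"dy":-0.025,"dz":0,"turn":2,"gripper":0},{"dx":0.03,"dy":-0.025,"dz":0,"turn":2,"gripper":0},{"dx":0.03,"dy":-0.025,"dz":0,"turn":2,"gripper":0},{"dx":0.03,"dy":-0.025,"dz":0,"turn":2,"gripper":0},{"dx":0.03,"dy":-0.025,"dz":0,"turn":2,"gripper":0},{"dx":0.03,"dy":-0.025,"dz":0,"turn":2,"gripper":0},{"dx":0.03,"dy":-0.025,"dz":0,"turn":2,"gripper":0},{"dx":0.03,"dy":-0.025,"dz":0,"turn":2,"gripper":0},{"dx":0.03,"dy":-0.025,"dz":0,"turn":2,"gripper":0},{"dx":0.01,"dy":-0.04,"dz":0,"turn":2,"gripper":0},{"dx":0.01,"dy":-0.04,"dz":0,"turn":2,"gripper":0},{"dx":0.01,"dy":-0.04,"dz":0,"turn":2,"gripper":0},{"dx":0.01,"dy":-0.04,"dz":0,"turn":0,"gripper":0},{"dx":0.01,"dy":-0.04,"dz":0,"turn":0,"gripper":0},{"dx":0.01,"dy":-0.04,"dz":0,"turn":0,"gripper":0},{"dx":0.01,"dy":-0.04,"dz":0,"turn":0,"gripper":0},{"dx":0.01,"dy":-0.04,"dz":0,"turn":0,"gripper":0},{"dx":0.01,"dy":-0.04,"dz":0,"turn":0,"gripper":0},{"dx":0.01,"dy":-0.04,"dz":0,"turn":0,"gripper":0},{"dx":0,"dy":-0.03,"dz":0,"turn":0,"gripper":0}]'; python3 st.py
```

```text
time: 2.2
eef_pos: [0.5597, -0.0528, 0.2481]
tcp_rot: [0.265, -3.13, 0.002]
contact_force: [-0.3, 0.4, 0.3]
width: 0.0856
gripper_force: 0.0
t 2.2 pos [ 0.5597 -0.0528  0.2481] yaz 99.69 F [-0.3  0.4  0.3] w 0.0856 gf 0.0
```

```bash
python3 -m jog '[{"dx":0,"dy":-0.015,"dz":0,"turn":0,"gripper":0},{"dx":0,"dy":0,"dz":0,"turn":0,"gripper":0}]'
python3 - <<'E'
from h import *
f=grab("wrist"); im=f["image"]; cv2.imwrite("pics/w1.png",im[:,:,::-1]); print(f["o"],f["R"][:,2])
hsv=cv2.cvtColor(im,cv2.COLOR_RGB2HSV)
m=(hsv[...,1]<70).astype(np.uint8); m=cv2.morphologyEx(m,cv2.MORPH_CLOSE,np.ones((7,7)))
n,l,s,c=cv2.connectedComponentsWithStats(m)
for i in range(1,n):
    if s[i,4]<1500: continue
    k=cv2.findContours((l==i).astype(np.uint8),0,2)[0][0].reshape(-1,2)
    r=cv2.minAreaRect((onplane(f,k,[0,0,1],.04)[:,:2]*1000).astype(np.float32)); print(c[i].round(),s[i],np.round(r[0],1),np.round(r[1],1),round(r[2],1))
E
python3 st.py
```

```text
time: 2.4
eef_pos: [0.559, -0.0669, 0.2481]
tcp_rot: [0.263, -3.13, 0.001]
contact_force: [0.1, -0.2, 0.2]
width: 0.0856
gripper_force: 0.0
[ 0.49055869 -0.0781321   0.37360108] [ 0.26920956  0.0459609  -0.96198431]
[47. 62.] [  11    0   74  127 7642] [ 479.  -317.8] [140.7  74.7] 9.1
[139.  99.] [ 111   67   56   66 3434] [ 504.1 -207.8] [70.2 62.4] 5.6
[250. 145.] [ 227   98   46   96 4202] [536.3 -74.9] [110.5  52.1] 9.4
[291. 300.] [    0   131   512   253 62105] [721.3 -34.9] [423.2 886.3] 9.6
t 2.45 pos [ 0.5593 -0.0646  0.2481] yaz 99.75 F [-0.1  1.  -0.2] w 0.0852 gf 0.0
```

View pics/w1.png

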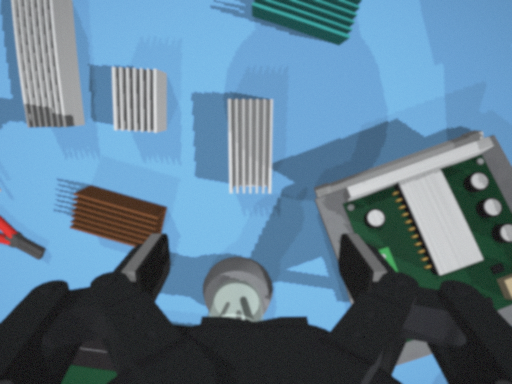

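The wrist view shows the matching sink upright at (250,145), 110 mm long with heading 9.5°. Its centre agrees with the top view to 1 mm, and the space around it is clear. I'll grip it 28 mm toward its far end, so that end stays high when it tilts.

```bash
python3 -m jog '[{"dx":0.004,"dy":-0.006,"dz":-0.03,"turn":0,"gripper":0},{"dx":0,"dy":0,"dz":-0.03,"turn":0,"gripper":0},{"dx":0,"dy":0,"dz":-0.03,"turn":0,"gripper":0},{"dx":0,"dy":0,"dz":-0.03,"turn":0,"gripper":0},{"dx":0,"dy":0,"dz":-0.03,"turn":0,"gripper":0},{"dx":0,"dy":0,"dz":-0.03,"turn":0,"gripper":0},{"dx":0,"dy":0,"dz":-0.03,"turn":0,"gripper":0},{"dx":0,"dy":0,"dz":-0.012,"turn":0,"gripper":0},{"dx":0,"dy":0,"dz":0,"turn":0,"gripper":0}]' && python3 st.py; python3 -m jog '[{"dx":0,"dy":0,"dz":0,"turn":0,"gripper":1},{"dx":0,"dy":0,"dz":0,"turn":0,"gripper":1},{"dx":0,"dy":0,"dz":0,"turn":0,"gripper":1},{"dx":0,"dy":0,"dz":0,"turn":0,"gripper":1},{"dx":0,"dy":0,"dz":0,"turn":0,"gripper":1},{"dx":0,"dy":0,"dz":0,"turn":0,"gripper":1},{"dx":0,"dy":0,"dz":0,"turn":0,"gripper":1},{"dx":0,"dy":0,"dz":0,"turn":0,"gripper":1},{"dx":0,"dy":0,"dz":0,"turn":0,"gripper":1},{"dx":0,"dy":0,"dz":0,"turn":0,"gripper":1}]' 20; python3 st.py
```

```text
time: 3.35
eef_pos: [0.5624, -0.069, 0.0248]
tcp_rot: [0.271, -3.127, -0.001]
contact_force: [1.1, 0.3, -0.3]
width: 0.0857
gripper_force: 0.0
t 3.35 pos [ 0.5624 -0.069   0.0248] yaz 99.92 F [ 1.1  0.3 -0.3] w 0.0857 gf 0.0
time: 4.35
eef_pos: [0.5646, -0.0707, 0.0279]
tcp_rot: [-0.268, 3.128, 0.001]
contact_force: [-1.0, 0.9, 7.5]
width: 0.0497
gripper_force: 22.1
t 4.35 pos [ 0.5646 -0.0707  0.0279] yaz 99.8 F [-1.   0.9  7.5] w 0.0497 gf 22.1
```

```bash
python3 -m jog '[{"dx":-0.002,"dy":-0.0003,"dz":0.004,"turn":0,"gripper":1},{"dx":-0.002,"dy":-0.0003,"dz":0.004,"turn":0,"gripper":1},{"dx":-0.002,"dy":-0.0003,"dz":0.004,"turn":0,"gripper":1},{"dx":-0.002,"dy":-0.0004,"dz":0.004,"turn":0,"gripper":1},{"dx":-0.0025,"dy":-0.0004,"dz":0.004,"turn":0,"gripper":1},{"dx":-0.003,"dy":-0.0005,"dz":0.0035,"turn":0,"gripper":1},{"dx":-0.003,"dy":-0.0005,"dz":0.0035,"turn":0,"gripper":1},{"dx":-0.003,"dy":-0.0005,"dz":0.0035,"turn":0,"gripper":1},{"dx":-0.003,"dy":-0.0005,"dz":0.0035,"turn":0,"gripper":1},{"dx":-0.003,"dy":-0.0005,"dz":0.0035,"turn":0,"gripper":1},{"dx":-0.003,"dy":-0.0005,"dz":0.0025,"turn":0,"gripper":1},{"dx":-0.003,"dy":-0.0005,"dz":0.0025,"turn":0,"gripper":1},{"dx":0,"dy":0,"dz":0,"turn":0,"gripper":1}]' >/dev/null; python3 st.py
python3 - <<'E'
from h import *
f=grab("scene"); im=f["image"][150:270,170:330]
cv2.imwrite("pics/s2.png",cv2.resize(im,None,fx=5,fy=5,interpolation=cv2.INTER_CUBIC)[:,:,::-1])
E
```

```text
t 5.65 pos [ 0.5317 -0.0762  0.0691] yaz 99.79 F [ 0.3 -0.8 -3. ] w 0.0495 gf 21.4
```

View pics/s2.png

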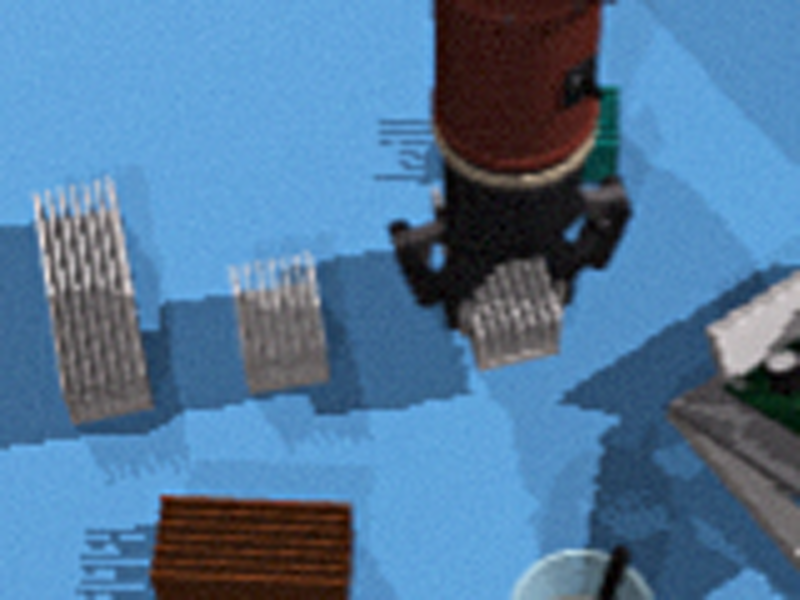

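The crop shows the sink held between the fingers at (515,310), with its far end face toward the camera and raised. I can't judge the tilt by eye, so I'll measure it from depth.

```bash
cat > tilt.py <<'E'
from h import *
import sys
az=np.radians(float(sys.argv[1])); e=np.array([np.cos(az),np.sin(az)]); s=monitor.state()
for cam in("scene","top","wrist"):
    f=grab(cam); P=cloud(f).reshape(-1,3); S=cv2.cvtColor(f["image"],cv2.COLOR_RGB2HSV).reshape(-1,3)
    d=P[:,:2]-s["eef_pos"][:2]; a=d@e; b=d@[-e[1],e[0]]
    k=(abs(b)<.022)&(abs(a)<.1)&(P[:,2]>.003)&(P[:,2]<s["eef_pos"][2]+.06)&(S[:,1]<80)&(S[:,2]>70)
    print(cam,k.sum(),"rows a(mm): n, z max/median/min")
    for lo in range(-100,100,10):
        q=k&(a*1000>=lo)&(a*1000<lo+10)
        if q.sum()>8: print(lo,q.sum(),(np.percentile(P[q,2],[95,50,5])*1000).round(),end="; ")
    print()
E
python3 tilt.py 9.8
```

```text
scene 245 rows a(mm): n, z max/median/min
-30 9 [70. 61. 50.]; -20 24 [81. 67. 52.]; -10 38 [83. 72. 53.]; 0 38 [83. 74. 52.]; 10 46 [83. 68. 49.]; 20 89 [82. 54. 43.]; 
top 10 rows a(mm): n, z max/median/min

wrist 21140 rows a(mm): n, z max/median/min
-90 859 [81. 68. 48.]; -80 2504 [81. 66. 48.]; -70 2353 [81. 66. 48.]; -60 2239 [81. 66. 48.]; -50 2110 [81. 66. 48.]; -40 1967 [81. 65. 48.]; -30 1870 [81. 65. 48.]; -20 1786 [81. 66. 48.]; -10 1637 [81. 64. 48.]; 0 1566 [81. 64. 48.]; 10 1427 [81. 64. 48.]; 20 822 [81. 66. 48.];
```

Still level: fin tops are at 81 mm all along, so pad friction holds the angle. I'll put it back and regrip it toward its near end. The far end can then be tilted up by resting it lightly on the ledge, which is fixed and not part of the module.

```bash
python3 -m jog '[{"dx":0,"dy":0,"dz":-0.012,"turn":0,"gripper":1},{"dx":0,"dy":0,"dz":-0.012,"turn":0,"gripper":1},{"dx":0,"dy":0,"dz":-0.01,"turn":0,"gripper":1},{"dx":0,"dy":0,"dz":-0.004,"turn":0,"gripper":1},{"dx":0,"dy":0,"dz":-0.002,"turn":0,"gripper":1},{"dx":0,"dy":0,"dz":-0.001,"turn":0,"gripper":1},{"dx":0,"dy":0,"dz":0,"turn":0,"gripper":1}]'; python3 -m jog '[{"dx":0,"dy":0,"dz":0,"turn":0,"gripper":0},{"dx":0,"dy":0,"dz":0,"turn":0,"gripper":0},{"dx":0,"dy":0,"dz":0,"turn":0,"gripper":0},{"dx":0,"dy":0,"dz":0,"turn":0,"gripper":0},{"dx":0,"dy":0,"dz":0,"turn":0,"gripper":0},{"dx":0,"dy":0,"dz":0,"turn":0,"gripper":0}]'; python3 st.py
```

```text
time: 6.55
eef_pos: [0.5321, -0.0762, 0.028]
tcp_rot: [-0.268, 3.13, -0.0]
contact_force: [0.1, -0.2, -2.8]
width: 0.0496
gripper_force: 21.4
time: 7.15
eef_pos: [0.532, -0.0761, 0.0278]
tcp_rot: [-0.268, 3.13, -0.0]
contact_force: [1.3, -0.0, 0.3]
width: 0.0853
gripper_force: 0.0
t 7.15 pos [ 0.532  -0.0761  0.0278] yaz 99.8 F [ 1.3 -0.   0.3] w 0.0853 gf 0.0
```

```bash
python3 -m jog '[{"dx":-0.013,"dy":-0.002,"dz":0,"turn":0,"gripper":0},{"dx":-0.013,"dy":-0.002,"dz":0,"turn":0,"gripper":0},{"dx":-0.013,"dy":-0.002,"dz":0,"turn":0,"gripper":0},{"dx":-0.013,"dy":-0.002,"dz":0,"turn":0,"gripper":0},{"dx":0,"dy":-0.001,"dz":0,"turn":0,"gripper":0},{"dx":0,"dy":0,"dz":0,"turn":0,"gripper":0}]'
python3 - <<'E'
from h import *
s=monitor.state()
for cam in("wrist",):
    f=grab(cam); im=f["image"]; hsv=cv2.cvtColor(im,cv2.COLOR_RGB2HSV)
    cv2.imwrite("pics/w2.png",im[:,:,::-1])
E
```

```text
time: 7.75
eef_pos: [0.4801, -0.0851, 0.0281]
tcp_rot: [-0.268, 3.129, 0.0]
contact_force: [0.1, 0.1, -0.1]
width: 0.0857
gripper_force: 0.0
```

View pics/w2.png

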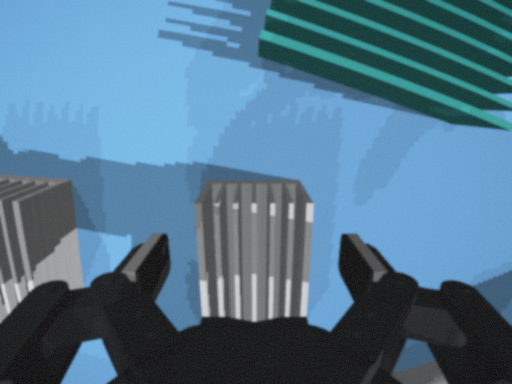

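The wrist view shows the sink's near end at rows 181 to 203, centred between the open fingers around column 254. I'll compute the grip offset, then close and lift.

```bash
python3 - <<'E'
from h import *
f=grab("wrist"); s=monitor.state()
e=np.array([np.cos(np.radians(9.8)),np.sin(np.radians(9.8))])
for px,z in (((255,181),0),((255,203),.04)):
    p=onplane(f,[px],[0,0,1],z)[0]; d=p[:2]-s["eef_pos"][:2]; print(p,"along",d@e,"side",d@[-e[1],e[0]])
E
python3 -m jog '[{"dx":0,"dy":0,"dz":0,"turn":0,"gripper":1},{"dx":0,"dy":0,"dz":0,"turn":0,"gripper":1},{"dx":0,"dy":0,"dz":0,"turn":0,"gripper":1},{"dx":0,"dy":0,"dz":0,"turn":0,"gripper":1},{"dx":0,"dy":0,"dz":0,"turn":0,"gripper":1},{"dx":0,"dy":0,"dz":0,"turn":0,"gripper":1},{"dx":0,"dy":0,"dz":0,"turn":0,"gripper":1},{"dx":0,"dy":0,"dz":0.02,"turn":0,"gripper":1},{"dx":0,"dy":0,"dz":0.03,"turn":0,"gripper":1},{"dx":0,"dy":0,"dz":0.03,"turn":0,"gripper":1},{"dx":0,"dy":0,"dz":0.03,"turn":0,"gripper":1},{"dx":0,"dy":0,"dz":0,"turn":0,"gripper":1}]' 25; python3 st.py
```

```text
[ 0.45099773 -0.08909394  0.        ] along -0.029888962113760697 side 0.0009656894530707334
[ 0.45012399 -0.08941184  0.04      ] along -0.030804063154955798 side 0.0008011476969963234
time: 9.05
eef_pos: [0.4817, -0.0853, 0.1411]
tcp_rot: [-0.267, 3.125, 0.0]
contact_force: [-0.0, -0.2, -2.7]
width: 0.0495
gripper_force: 27.4
t 9.05 pos [ 0.4817 -0.0853  0.1411] yaz 99.78 F [-0.  -0.2 -2.7] w 0.0495 gf 27.4
```

```bash
python3 -m jog '[{"dx":-0.0027,"dy":0.0207,"dz":0,"turn":2.6,"gripper":1},{"dx":-0.0027,"dy":0.0207,"dz":0,"turn":2.6,"gripper":1},{"dx":-0.0027,"dy":0.0207,"dz":0,"turn":2.6,"gripper":1},{"dx":-0.0027,"dy":0.0207,"dz":0,"turn":2.6,"gripper":1},{"dx":-0.0027,"dy":0.0207,"dz":0,"turn":2.6,"gripper":1},{"dx":-0.0027,"dy":0.0207,"dz":0,"turn":2.6,"gripper":1},{"dx":-0.0027,"dy":0.0207,"dz":0,"turn":2.6,"gripper":1},{"dx":-0.0027,"dy":0.0207,"dz":0,"turn":2.5,"gripper":1},{"dx":0,"dy":0,"dz":0,"turn":0,"gripper":1},{"dx":0,"dy":0,"dz":-0.02,"turn":0,"gripper":1},{"dx":0,"dy":0,"dz":-0.01,"turn":0,"gripper":1},{"dx":0,"dy":0,"dz":0,"turn":0,"gripper":1}]'; python3 st.py
cat > q.py <<'E'
from h import *
# sink seen by top camera while held: low-sat bright mask near it
f=grab("top"); s=monitor.state(); np.save("top_now.npy",f,allow_pickle=True)
im=f["image"]; cv2.imwrite("pics/tnow.png",cv2.resize(im[130:260,110:270],None,fx=5,fy=4.6)[:, :, ::-1])
g=grab("scene"); cv2.imwrite("pics/snow.png",cv2.resize(g["image"][150:270,250:410],None,fx=5,fy=5,interpolation=cv2.INTER_CUBIC)[:,:,::-1])
E
python3 q.py
```

```text
time: 10.25
eef_pos: [0.4572, 0.0801, 0.1064]
tcp_rot: [0.826, -3.028, 0.001]
contact_force: [0.2, 0.9, -3.8]
width: 0.0494
gripper_force: 27.3
t 10.25 pos [0.4572 0.0801 0.1064] yaz 120.5 F [ 0.2  0.9 -3.8] w 0.0494 gf 27.3
```

View pics/snow.png

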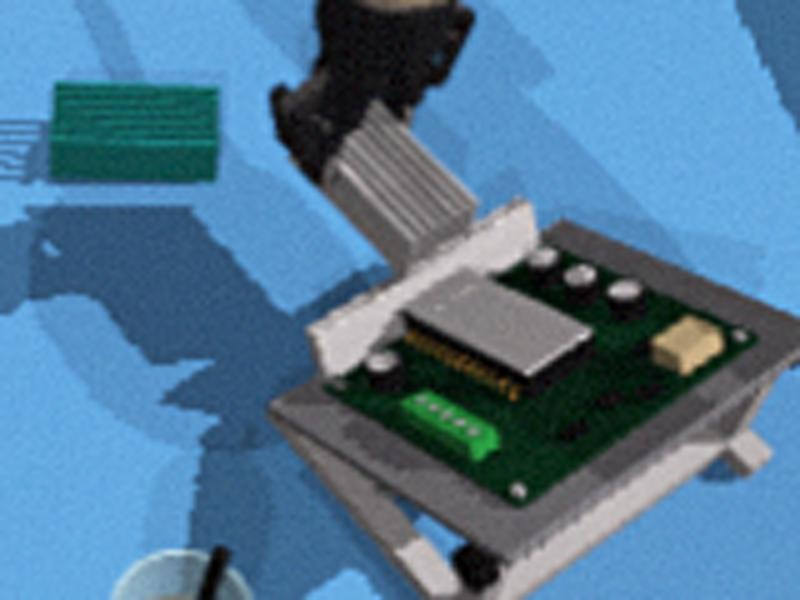

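The scene crop shows the sink level, square with the module, with its far end just above the ledge at (400,265). I'll lower it gently and watch the force.

```bash
python3 -m jog '[{"dx":0,"dy":0,"dz":-0.004,"turn":0,"gripper":1},{"dx":0,"dy":0,"dz":-0.003,"turn":0,"gripper":1},{"dx":0,"dy":0,"dz":-0.003,"turn":0,"gripper":1},{"dx":0,"dy":0,"dz":-0.003,"turn":0,"gripper":1},{"dx":0,"dy":0,"dz":0,"turn":0,"gripper":1}]' 20; python3 -m jog '[{"dx":0,"dy":0,"dz":-0.003,"turn":0,"gripper":1},{"dx":0,"dy":0,"dz":-0.003,"turn":0,"gripper":1},{"dx":0,"dy":0,"dz":-0.003,"turn":0,"gripper":1},{"dx":0,"dy":0,"dz":0,"turn":0,"gripper":1}]'; python3 tilt.py 30.5 | head -2
```

```text
time: 10.85
eef_pos: [0.4584, 0.0804, 0.0947]
tcp_rot: [-0.826, 3.031, -0.0]
contact_force: [-1.5, -0.9, 1.3]
width: 0.0497
gripper_force: 27.9
time: 11.25
eef_pos: [0.4581, 0.0803, 0.0853]
tcp_rot: [0.826, -3.03, 0.0]
contact_force: [-1.3, -2.0, 0.4]
width: 0.0496
gripper_force: 28.4
scene 460 rows a(mm): n, z max/median/min
-10 12 [100.  92.  88.]; 0 28 [100.  96.  91.]; 10 38 [103.  99.  92.]; 20 40 [104. 100.  95.]; 30 34 [106. 102.  96.]; 40 36 [107. 104.  98.]; 50 42 [110. 105.  99.]; 60 33 [112. 107. 101.]; 70 95 [111.  97.  63.]; 80 66 [88. 66. 57.]; 90 34 [69. 67. 62.];
```

```bash
python3 -m jog '[{"dx":0,"dy":0,"dz":-0.003,"turn":0,"gripper":1},{"dx":0,"dy":0,"dz":-0.003,"turn":0,"gripper":1},{"dx":0,"dy":0,"dz":-0.003,"turn":0,"gripper":1},{"dx":0,"dy":0,"dz":-0.003,"turn":0,"gripper":1},{"dx":0,"dy":0,"dz":-0.003,"turn":0,"gripper":1},{"dx":0,"dy":0,"dz":-0.003,"turn":0,"gripper":1},{"dx":0,"dy":0,"dz":-0.003,"turn":0,"gripper":1},{"dx":0,"dy":0,"dz":-0.003,"turn":0,"gripper":1},{"dx":0,"dy":0,"dz":0,"turn":0,"gripper":1}]'
cat > fit.py <<'E'
from h import *
import sys
# plane fit of the fin tops (seen by scene cam) in slope axes around the TCP
az=np.radians(30.5); e=np.array([np.cos(az),np.sin(az)]); s=monitor.state()
f=grab("scene"); P=cloud(f).reshape(-1,3); S=cv2.cvtColor(f["image"],cv2.COLOR_RGB2HSV).reshape(-1,3)
d=P[:,:2]-s["eef_pos"][:2]; a=d@e; b=d@[-e[1],e[0]]; h=P[:,2]-s["eef_pos"][2]
lo=float(sys.argv[1])
k=(abs(b)<.022)&(a>0)&(a<.065)&(h>a*.2-.005+lo)&(h<.08)&(S[:,1]<80)
A=np.c_[a,h][k]
p=np.polyfit(A[:,0],A[:,1],1)
for _ in range(6):   # keep the upper (fin-top) points
    r=A[:,1]-np.polyval(p,A[:,0]); kk=(r>-.003)&(r<.006); p=np.polyfit(A[kk,0],A[kk,1],1)
print("tilt",np.degrees(np.arctan(p[0])),"top at tcp mm",p[1]*1000,kk.sum(),"perp",p[1]*1000*np.cos(np.arctan(p[0])))
bb=b[k][kk]; print("b range",np.percentile(bb,[2,98]))
E
python3 fit.py 0; python3 st.py
```

```text
time: 12.3
eef_pos: [0.458, 0.0804, 0.0613]
tcp_rot: [0.826, -3.03, 0.0]
contact_force: [-2.5, -1.4, 1.0]
width: 0.0493
gripper_force: 30.9
tilt 28.221370153388946 top at tcp mm 13.546847864937908 126 perp 11.936495301731757
b range [-0.01901817  0.02164723]
t 12.35 pos [0.4581 0.0805 0.0615] yaz 120.5 F [-1.5 -1.9 -0.2] w 0.0498 gf 30.7
```

```bash
python3 -m jog '[{"dx":0,"dy":0,"dz":-0.002,"turn":0,"gripper":1},{"dx":0,"dy":0,"dz":-0.001,"turn":0,"gripper":1},{"dx":0,"dy":0,"dz":0,"turn":0,"gripper":1},{"dx":0,"dy":0,"dz":0.02,"turn":0,"gripper":1},{"dx":0,"dy":0,"dz":0.04,"turn":0,"gripper":1},{"dx":0,"dy":0,"dz":0.04,"turn":0,"gripper":1},{"dx":0,"dy":0,"dz":0.02,"turn":0,"gripper":1},{"dx":0.015,"dy":0.0086,"dz":0,"turn":0,"gripper":1},{"dx":0.015,"dy":0.0086,"dz":0,"turn":0,"gripper":1},{"dx":0.015,"dy":0.0086,"dz":0,"turn":0,"gripper":1},{"dx":0.015,"dy":0.0086,"dz":0,"turn":0,"gripper":1},{"dx":0.015,"dy":0.0086,"dz":0,"turn":0,"gripper":1},{"dx":0.015,"dy":0.0086,"dz":0,"turn":0,"gripper":1},{"dx":0.015,"dy":0.0086,"dz":0,"turn":0,"gripper":1},{"dx":0.015,"dy":0.0086,"dz":0,"turn":0,"gripper":1},{"dx":0,"dy":0,"dz":-0.02,"turn":0,"gripper":1},{"dx":0,"dy":0,"dz":0,"turn":0,"gripper":1}]' >/dev/null; python3 st.py; python3 fit.py 0; python3 q.py
```

```text
t 14.05 pos [0.5773 0.1494 0.1561] yaz 120.54 F [-0.8  0.6 -2.7] w 0.0494 gf 30.8
tilt 28.73759649153569 top at tcp mm 14.349433962796677 177 perp 12.58202653076889
b range [-0.01839447  0.02109904]
```

View pics/snow.png

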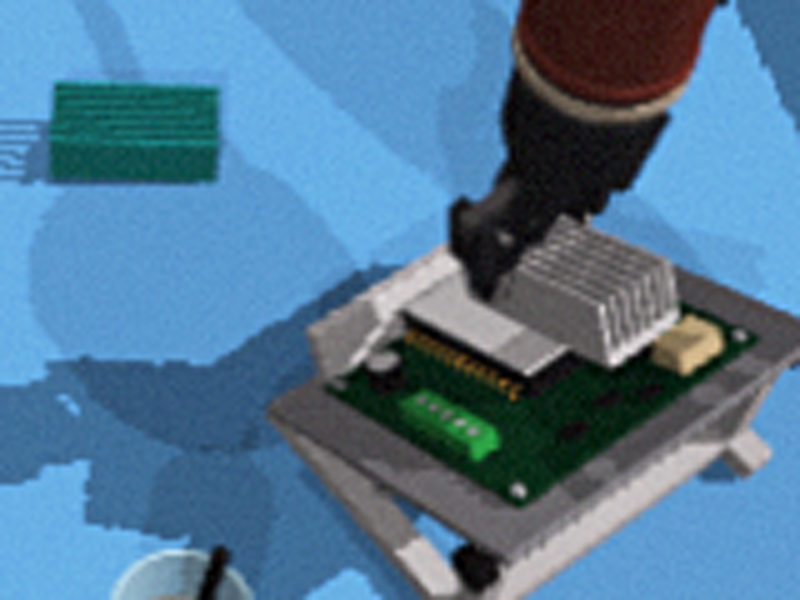

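The sink is tilted like the plate, about 30 mm above it and half a length up the slope. Its lower side edge runs from (495,290) to (610,365) in the crop. I'll lower it to a few mm above the plate and check the lateral fit.

```bash
python3 -m jog '[{"dx":0,"dy":0,"dz":-0.012,"turn":0,"gripper":1},{"dx":0,"dy":0,"dz":-0.01,"turn":0,"gripper":1},{"dx":0,"dy":0,"dz":-0.005,"turn":0,"gripper":1},{"dx":0,"dy":0,"dz":0,"turn":0,"gripper":1}]' >/dev/null; python3 st.py
python3 - <<'E'
from h import *
f=grab("scene"); np.save("scene_now.npy",f,allow_pickle=True)
cv2.imwrite("pics/lat.png",cv2.resize(f["image"][180:240,320:400],None,fx=10,fy=10,interpolation=cv2.INTER_CUBIC)[:,:,::-1])
E
```

```text
t 14.6 pos [0.5776 0.1491 0.1306] yaz 120.5 F [-0.2 -0.6 -2.4] w 0.0499 gf 30.9
```

View pics/lat.png

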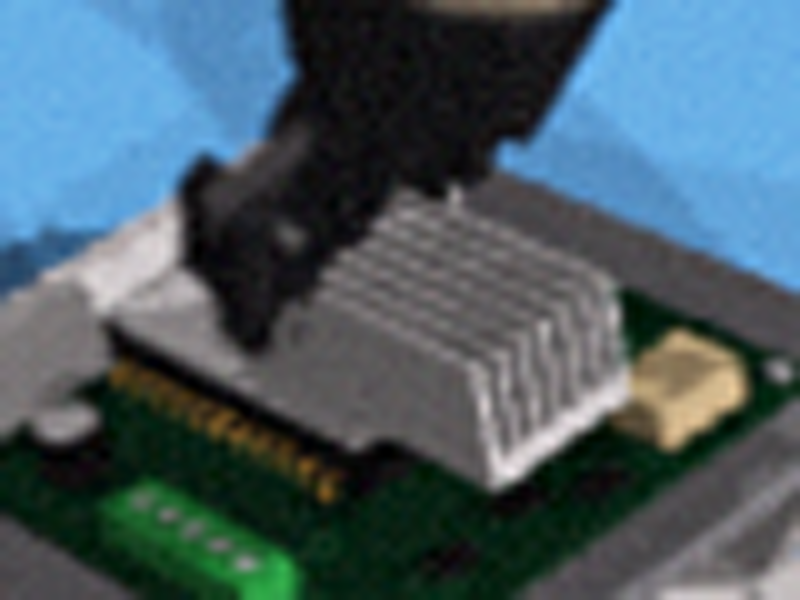

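The crop shows the sink hovering square over the upper plate half. Its lower edge runs (395,440) to (490,488) and the plate's edge (110,325) to (360,445). From here I'll use numbers only.

```bash
cat > lat.py <<'E'
from h import *
import sys
th=np.radians(30);az=np.radians(30.5)
X=np.array([np.cos(th)*np.cos(az),np.cos(th)*np.sin(az),np.sin(th)]);Y=np.array([-np.sin(az),np.cos(az),0]);N=np.cross(X,Y)
c=np.array([0.5711,0.1450,0.0857])
def edge(f,cols,vstart,slope,u0,th=75):
    V=cv2.GaussianBlur(f["image"],(3,3),0).astype(float).min(2)   # min channel: green & black dark, grey bright
    out=[]
    for u in cols:
        v0=int(vstart+slope*(u-u0))
        for v in range(v0,v0+14):
            if V[v,u]>=th>V[v+1,u]: out.append((u,v+(V[v,u]-th)/(V[v,u]-V[v+1,u]))); break
    return np.array(out)
def rep(f,e,h,name):
    P=(onplane(f,e,N,N@c+h)-c); x,y=P@X,P@Y; p=np.polyfit(x,y,1)
    print(name,len(e),"h",h,"y med mm",np.median(y)*1e3,"sd",(y-np.polyval(p,x)).std()*1e3,"slope deg",np.degrees(np.arctan(p[0])),"x",x.min()*1e3,x.max()*1e3)
E
python3 - <<'E'
from lat import *
f=np.load("scene_now.npy",allow_pickle=True).item()
pe=edge(f,range(333,353),211,.48,333); rep(f,pe,0,"plate"); print(pe[::6])
se=edge(f,range(360,369),220,.5,360); print(se[::3])
for h in (.004,.0065,.009): rep(f,se,h,"sink")
s=monitor.state(); print("TCP in plate",[(s["eef_pos"]-c)@a*1e3 for a in(X,Y,N)])
f0=np.load("scene.npy",allow_pickle=True).item()
pe=edge(f0,range(333,353),211,.48,333); rep(f0,pe,0,"plate0")
E
```

```text
plate 20 h 0 y med mm -28.55016860961182 sd 0.28958419154109677 slope deg 1.2531108702865794 x -36.18040154202076 43.75612716995457
[[333.         213.11627907]
 [339.         216.22727273]
 [345.         219.05263158]
 [351.         221.88888889]]
[[360.         223.15384615]
 [363.         224.82352941]
 [366.         226.36      ]]
sink 9 h 0.004 y med mm -20.503741322623387 sd 0.38999760157644575 slope deg -3.3704422463686483 x 68.93071593379155 102.00325127412606
sink 9 h 0.0065 y med mm -22.559816610825017 sd 0.38847083084320533 slope deg -3.3704422463685755 x 71.64625631090856 104.58931860108137
sink 9 h 0.009 y med mm -24.615891899026547 sd 0.38694406010995464 slope deg -3.3704422463686616 x 74.3617966880253 107.17538592803652
TCP in plate [np.float64(29.780138872408095), np.float64(0.10105344093609081), np.float64(35.450862895945285)]
plate0 20 h 0 y med mm -29.16877481253967 sd 0.08089702522087036 slope deg -0.15117660633084612 x -35.774543677410335 46.16394066502645
```

```bash
cat > topedge.py <<'E'
from lat import *
def prof(f,xs,ys,h):
    V=f["image"].astype(np.float32).min(2); rv=cv2.Rodrigues(f["R"].T)[0]; t=-f["R"].T@f["o"]
    out=[]
    for x in xs:
        P=c+x*X+np.outer(ys,Y)+h*N
        uv=cv2.projectPoints(P,rv,t,f["K"],f["D"])[0].reshape(-1,2).astype(np.float32)
        out.append(cv2.remap(V,uv[:,:1],uv[:,1:],cv2.INTER_LINEAR).ravel())
    return np.array(out)
def edges(f,xs,h,thr=85):
    ys=np.arange(-.045,.0451,.0005); r=[]
    for p in prof(f,xs,ys,h):
        up=[ys[i] for i in range(90,180) if p[i]>=thr>p[i+1]]; dn=[ys[i] for i in range(90,0,-1) if p[i]>=thr>p[i-1]]
        r.append([dn[-1] if dn else np.nan, up[-1] if up else np.nan])
    return np.array(r)*1e3
if __name__=="__main__":
    import sys
    f0=np.load("top.npy",allow_pickle=True).item()
    print("plate0",np.nanmedian(edges(f0,np.arange(-.045,.045,.005),0),0))
    f=grab("top"); h=float(sys.argv[1]); xs=np.arange(float(sys.argv[2]),float(sys.argv[3]),.005)
    e=edges(f,xs,h); print("sink",np.c_[xs*1e3,e].round(1).tolist(),np.nanmedian(e,0))
    print(prof(f,[xs[len(xs)//2]],np.arange(-.045,.0451,.005),h).round())
E
python3 topedge.py .0475 .055 .105
```

```text
plate0 [-25.5  25. ]
sink [[55.0, nan, nan], [60.0, nan, nan], [65.0, nan, nan], [70.0, nan, nan], [75.0, -23.5, nan], [80.0, -25.0, nan], [85.0, -25.0, nan], [90.0, -25.0, nan], [95.0, -25.0, nan], [100.0, -25.0, nan]] [-25.  nan]
[[13. 15. 13. 34. 87. 64. 24. 18. 19. 19. 19. 18. 17. 18. 18. 23. 21. 20.
  20.]]topedge.py:21: RuntimeWarning: All-NaN slice encountered
  e=edges(f,xs,h); print("sink",np.c_[xs*1e3,e].round(1).tolist(),np.nanmedian(e,0))
```

```bash
python3 -m jog '[{"dx":0,"dy":0,"dz":-0.003,"turn":0,"gripper":1},{"dx":0,"dy":0,"dz":-0.002,"turn":0,"gripper":1},{"dx":0,"dy":0,"dz":-0.001,"turn":0,"gripper":1},{"dx":0,"dy":0,"dz":0,"turn":0,"gripper":1}]' 20|grep -E "pos|contact"; python3 -m jog '[{"dx":0,"dy":0,"dz":-0.001,"turn":0,"gripper":1},{"dx":0,"dy":0,"dz":0,"turn":0,"gripper":1}]'|grep -E "pos|contact";python3 -m jog '[{"dx":0,"dy":0,"dz":-0.001,"turn":0,"gripper":1},{"dx":0,"dy":0,"dz":0,"turn":0,"gripper":1}]'|grep -E "pos|contact"
```

```text
eef_pos: [0.5783, 0.1493, 0.1257]
contact_force: [-0.2, 0.2, -1.9]
eef_pos: [0.5783, 0.1493, 0.1248]
contact_force: [-0.3, -0.1, -2.8]
eef_pos: [0.5783, 0.1493, 0.1237]
contact_force: [-0.5, -0.3, -2.8]
```

```bash
for i in 1 ; do python3 -m jog '[{"dx":0,"dy":0,"dz":-0.001,"turn":0,"gripper":1},{"dx":0,"dy":0,"dz":0,"turn":0,"gripper":1}]'|grep -E "pos|contact"; python3 -m jog '[{"dx":0,"dy":0,"dz":-0.001,"turn":0,"gripper":1},{"dx":0,"dy":0,"dz":0,"turn":0,"gripper":1}]'|grep -E "pos|contact"; done
```

```text
eef_pos: [0.5783, 0.1493, 0.1227]
contact_force: [0.4, 0.3, -2.2]
eef_pos: [0.5783, 0.1493, 0.1225]
contact_force: [-4.0, -1.3, 4.2]
```

```bash
python3 -m jog '[{"dx":0,"dy":0,"dz":-0.0005,"turn":0,"gripper":1},{"dx":0,"dy":0,"dz":0,"turn":0,"gripper":1}]'|grep -E "pos|contact"; python3 fit.py 0
python3 - <<'E'
from lat import *
f=grab("scene"); np.save("scene_now.npy",f,allow_pickle=True)
pe=edge(f,range(333,350),211,.48,333); rep(f,pe,0,"plate"); rep(f,pe,-.004,"plate")
se=edge(f,range(360,368),220,.5,360); rep(f,se,0,"sink"); print(pe[::5],se[::3])
V=f["image"].min(2); 
for u in (345,352,358,363): print(u,V[208:236,u])
E
```

```text
eef_pos: [0.5783, 0.1493, 0.1224]
contact_force: [-6.2, -2.3, 9.7]
tilt 29.53179326570317 top at tcp mm 13.975878766464255 177 perp 12.160164986499971
b range [-0.01872986  0.02174228]
plate 17 h 0 y med mm -28.520859868213545 sd 0.3280635274494539 slope deg 1.1623468265943742 x -36.45357761226266 31.756698059287373
plate 17 h -0.004 y med mm -25.301521352894156 sd 0.33010563217876965 slope deg 1.1623468265943142 x -41.42738471740543 27.207481056001384
sink 8 h 0 y med mm -23.214526483415156 sd 0.31312673558392334 slope deg -1.3742253074316406 x 71.15895617932235 99.07053946661203
[[333.         213.04651163]
 [338.         215.69565217]
 [343.         218.09090909]
 [348.         220.33333333]] [[360.         225.16      ]
 [363.         226.77777778]
 [366.         228.27586207]]
345 [ 18  25  23  29  31  19  16   1  13  51 105 102  30   1   6  16  21  24
  22   4  11   4   2   4   0  13  36  77]
352 [ 69  98  92 120  90  90  89  84  88  86  86  87  88  88  96  59   4  13
  18  23  31  37   1   2   2   7   0   0]
358 [ 79 119  88 107 102  95 120  96  88  92  94  86  86  86  86  91  88  46
   9   0   6   6   5   9   8  15   2   3]
363 [ 80 120  84 113  93  87 110  84 120 106  85  88  85  88  89  88  89  86
  94  90  22   7  14   9   4   3   5   8]
```

Run:
```python
from topedge import *
f0=np.load("scene.npy",allow_pickle=True).item(); f=np.load("scene_now.npy",allow_pickle=True).item()
ys=np.arange(-.040,.0401,.001)
p=prof(f0,np.arange(-.03,.05,.004),ys,0).mean(0).round(); print("plate scene0",dict(zip((ys*1e3).round().astype(int)[:24].tolist(),p[:24])),"\n hi",dict(zip((ys*1e3).round().astype(int)[58:].tolist(),p[58:])))
p=prof(f,np.arange(.07,.1,.003),ys,0).mean(0).round(); print("sink now",dict(zip((ys*1e3).round().astype(int)[:24].tolist(),p[:24])))
# upper end of plate along x
```

```text
plate scene0 {-40: np.float32(19.0), -39: np.float32(16.0), -38: np.float32(13.0), -37: np.float32(9.0), -36: np.float32(6.0), -35: np.float32(5.0), -34: np.float32(6.0), -33: np.float32(11.0), -32: np.float32(19.0), -31: np.float32(34.0), -30: np.float32(52.0), -29: np.float32(75.0), -28: np.float32(99.0), -27: np.float32(120.0), -26: np.float32(139.0), -25: np.float32(150.0), -24: np.float32(157.0), -23: np.float32(160.0), -22: np.float32(160.0), -21: np.float32(159.0), -20: np.float32(157.0), -19: np.float32(156.0), -18: np.float32(156.0), -17: np.float32(155.0)} 
 hi {18: np.float32(159.0), 19: np.float32(156.0), 20: np.float32(148.0), 21: np.float32(132.0), 22: np.float32(111.0), 23: np.float32(86.0), 24: np.float32(60.0), 25: np.float32(40.0), 26: np.float32(24.0), 27: np.float32(14.0), 28: np.float32(9.0), 29: np.float32(8.0), 30: np.float32(8.0), 31: np.float32(9.0), 32: np.float32(11.0), 33: np.float32(11.0), 34: np.float32(12.0), 35: np.float32(12.0), 36: np.float32(13.0), 37: np.float32(14.0), 38: np.float32(14.0), 39: np.float32(15.0), 40: np.float32(15.0)}
sink now {-40: np.float32(7.0), -39: np.float32(6.0), -38: np.float32(6.0), -37: np.float32(6.0), -36: np.float32(6.0), -35: np.float32(5.0), -34: np.float32(5.0), -33: np.float32(5.0), -32: np.float32(5.0), -31: np.float32(6.0), -30: np.float32(7.0), -29: np.float32(11.0), -28: np.float32(18.0), -27: np.float32(30.0), -26: np.float32(45.0), -25: np.float32(61.0), -24: np.float32(76.0), -23: np.float32(84.0), -22: np.float32(89.0), -21: np.float32(93.0), -20: np.float32(95.0), -19: np.float32(97.0), -18: np.float32(99.0), -17: np.float32(101.0)}
```

```bash
python3 -m jog '[{"dx":-0.0015,"dy":-0.0013,"dz":-0.0007,"turn":0,"gripper":1},{"dx":-0.0018,"dy":-0.0014,"dz":-0.0012,"turn":0,"gripper":1},{"dx":-0.0018,"dy":-0.0013,"dz":-0.0012,"turn":0,"gripper":1},{"dx":-0.0018,"dy":-0.0011,"dz":-0.0012,"turn":0,"gripper":1}]'|grep -E "pos|contact"; python3 -m jog '[{"dx":-0.0019,"dy":-0.0011,"dz":-0.0012,"turn":0,"gripper":1},{"dx":-0.0019,"dy":-0.0011,"dz":-0.0012,"turn":0,"gripper":1},{"dx":-0.0019,"dy":-0.0011,"dz":-0.0013,"turn":0,"gripper":1},{"dx":-0.0019,"dy":-0.0011,"dz":-0.0013,"turn":0,"gripper":1}]'|grep -E "pos|contact"; python3 fit.py 0
```

```text
eef_pos: [0.5722, 0.1444, 0.118]
contact_force: [-0.3, 0.3, 5.3]
eef_pos: [0.5646, 0.1399, 0.1128]
contact_force: [-0.8, -0.1, 7.0]
tilt 29.625380033490003 top at tcp mm 14.22348766117244 169 perp 12.364137102694837
b range [-0.01906543  0.02164948]
```

```bash
python3 -m jog '[{"dx":-0.0019,"dy":-0.0011,"dz":-0.0012,"turn":0,"gripper":1},{"dx":-0.0019,"dy":-0.0011,"dz":-0.0012,"turn":0,"gripper":1},{"dx":-0.0019,"dy":-0.0011,"dz":-0.0013,"turn":0,"gripper":1},{"dx":-0.0019,"dy":-0.0011,"dz":-0.0013,"turn":0,"gripper":1},{"dx":-0.0019,"dy":-0.0011,"dz":-0.0012,"turn":0,"gripper":1},{"dx":-0.0019,"dy":-0.0011,"dz":-0.0013,"turn":0,"gripper":1},{"dx":-0.0019,"dy":-0.0011,"dz":-0.0012,"turn":0,"gripper":1},{"dx":-0.0019,"dy":-0.0011,"dz":-0.0013,"turn":0,"gripper":1}]'|grep -E "pos|contact"
python3 - <<'E'
from lat import *
s=monitor.state(); print("TCP in plate",[round((s["eef_pos"]-c)@a*1e3,1) for a in(X,Y,N)])
from topedge import prof
f=grab("scene"); np.save("scene_now.npy",f,allow_pickle=True)
# sink upper end vs plate: y edge at x in .025...065
ys=np.arange(-.035,-.015,.001); p=prof(f,np.arange(.055,.07,.003),ys,0).mean(0).round(); print(dict(zip((ys*1e3).round().astype(int).tolist(),p.tolist())))
E
```

```text
eef_pos: [0.5492, 0.131, 0.1026]
contact_force: [-0.5, 0.2, 6.5]
TCP in plate [np.float64(-14.1), np.float64(-0.9), np.float64(27.6)]
{-35: 12.0, -34: 11.0, -33: 12.0, -32: 14.0, -31: 18.0, -30: 25.0, -29: 34.0, -28: 44.0, -27: 56.0, -26: 67.0, -25: 77.0, -24: 92.0, -23: 103.0, -22: 117.0, -21: 129.0, -20: 137.0, -19: 142.0, -18: 148.0, -17: 151.0, -16: 153.0, -15: 149.0}
```

```bash
python3 -m jog '[{"dx":-0.0013,"dy":-0.0008,"dz":-0.0008,"turn":0,"gripper":1},{"dx":-0.0013,"dy":-0.0008,"dz":-0.0009,"turn":0,"gripper":1},{"dx":-0.0013,"dy":-0.0008,"dz":-0.0009,"turn":0,"gripper":1},{"dx":-0.0013,"dy":-0.0008,"dz":-0.0009,"turn":0,"gripper":1},{"dx":0,"dy":0,"dz":0,"turn":0,"gripper":1}]'|grep -E "pos|contact"; python3 -m jog '[{"dx":-0.0008,"dy":-0.0004,"dz":-0.0005,"turn":0,"gripper":1},{"dx":0,"dy":0,"dz":0,"turn":0,"gripper":1}]'|grep -E "pos|contact"; python3 -m jog '[{"dx":-0.0007,"dy":-0.0005,"dz":-0.0005,"turn":0,"gripper":1},{"dx":0,"dy":0,"dz":0,"turn":0,"gripper":1}]'|grep -E "pos|contact"; python3 -m jog '[{"dx":-0.0008,"dy":-0.0004,"dz":-0.0005,"turn":0,"gripper":1},{"dx":0,"dy":0,"dz":0,"turn":0,"gripper":1}]'|grep -E "pos|contact"
```

```text
eef_pos: [0.5436, 0.1277, 0.0988]
contact_force: [-0.3, -1.2, 5.1]
eef_pos: [0.543, 0.1273, 0.0984]
contact_force: [0.0, 0.0, 5.7]
eef_pos: [0.5423, 0.1269, 0.098]
contact_force: [-0.2, -0.6, 6.3]
eef_pos: [0.5415, 0.1264, 0.0975]
contact_force: [-1.3, -1.3, 5.3]
```

```bash
python3 -m jog '[{"dx":-0.0007,"dy":-0.0004,"dz":-0.0005,"turn":0,"gripper":1},{"dx":0,"dy":0,"dz":0,"turn":0,"gripper":1}]'|grep -E "pos|contact"; python3 -m jog '[{"dx":-0.0007,"dy":-0.0005,"dz":-0.0005,"turn":0,"gripper":1},{"dx":0,"dy":0,"dz":0,"turn":0,"gripper":1}]'|grep -E "pos|contact"; python3 -m jog '[{"dx":-0.0007,"dy":-0.0004,"dz":-0.0005,"turn":0,"gripper":1},{"dx":0,"dy":0,"dz":0,"turn":0,"gripper":1}]'|grep -E "pos|contact"; python3 st.py
```

```text
eef_pos: [0.5414, 0.1264, 0.0974]
contact_force: [1.5, 0.2, 6.6]
eef_pos: [0.5414, 0.1264, 0.0973]
contact_force: [3.4, 1.2, 7.6]
eef_pos: [0.5413, 0.1264, 0.0973]
contact_force: [3.8, 2.7, 9.4]
t 19.6 pos [0.5413 0.1264 0.0973] yaz 120.51 F [3.8 2.7 9.4] w 0.0493 gf 32.4
```

Stopped by the ledge: the position holds and the force rises. I'll relieve the push slightly, open, and rise clear.

```bash
python3 -m jog '[{"dx":0.0008,"dy":0.0005,"dz":0,"turn":0,"gripper":1},{"dx":0,"dy":0,"dz":0.0005,"turn":0,"gripper":1},{"dx":0,"dy":0,"dz":0,"turn":0,"gripper":1}]'|grep -E "pos|contact";  python3 -m jog '[{"dx":0,"dy":0,"dz":0,"turn":0,"gripper":0},{"dx":0,"dy":0,"dz":0,"turn":0,"gripper":0},{"dx":0,"dy":0,"dz":0,"turn":0,"gripper":0},{"dx":0,"dy":0,"dz":0,"turn":0,"gripper":0},{"dx":0,"dy":0,"dz":0,"turn":0,"gripper":0},{"dx":0,"dy":0,"dz":0,"turn":0,"gripper":0}]'
python3 - <<'E'
from h import *
from topedge import prof
f=grab("scene"); ys=np.arange(-.035,-.015,.001); p=prof(f,np.arange(.02,.05,.003),ys,0).mean(0).round(); print(dict(zip((ys*1e3).round().astype(int).tolist(),p.tolist())))
E
```

```text
eef_pos: [0.5414, 0.1264, 0.0973]
contact_force: [1.9, 1.6, 9.3]
time: 20.5
eef_pos: [0.5397, 0.1257, 0.0959]
tcp_rot: [0.826, -3.031, 0.0]
contact_force: [-0.0, 0.4, -1.2]
width: 0.0855
gripper_force: 0.0
{-35: 6.0, -34: 8.0, -33: 14.0, -32: 22.0, -31: 34.0, -30: 48.0, -29: 63.0, -28: 75.0, -27: 84.0, -26: 88.0, -25: 89.0, -24: 90.0, -23: 90.0, -22: 91.0, -21: 93.0, -20: 95.0, -19: 100.0, -18: 104.0, -17: 108.0, -16: 112.0, -15: 113.0}
```

Now I'll rise straight up, clear the camera's line and measure the fit.

```bash
python3 -m jog '[{"dx":0,"dy":0,"dz":0.01,"turn":0,"gripper":0},{"dx":0,"dy":0,"dz":0.03,"turn":0,"gripper":0},{"dx":0,"dy":0,"dz":0.04,"turn":0,"gripper":0},{"dx":0,"dy":0,"dz":0.04,"turn":0,"gripper":0},{"dx":0,"dy":0,"dz":0.03,"turn":0,"gripper":0},{"dx":-0.02,"dy":-0.04,"dz":0,"turn":0,"gripper":0},{"dx":-0.01,"dy":-0.045,"dz":0,"turn":0,"gripper":0},{"dx":0,"dy":-0.045,"dz":0,"turn":0,"gripper":0},{"dx":0,"dy":-0.045,"dz":0,"turn":0,"gripper":0},{"dx":0,"dy":-0.045,"dz":0,"turn":0,"gripper":0},{"dx":0,"dy":0,"dz":0,"turn":0,"gripper":0}]'|grep -E "pos|contact"
cat > final.py <<'E'
from topedge import *
f=grab("top"); f0=np.load("top.npy",allow_pickle=True).item()
print("plate y",np.nanmedian(edges(f0,np.arange(-.045,.045,.005),0),0))
ys=np.arange(-.040,.0401,.002); 
for lo,hi in((-.045,-.015),(-.01,.02),(.02,.045)):
    p=prof(f,np.arange(lo,hi,.003),ys,.04).mean(0).round(); print(lo,"y prof h40",p.astype(int).tolist())
    e=edges(f,np.arange(lo,hi,.003),.04,60); print(" edges",np.nanmedian(e,0))
# upper end along x
xs=np.arange(.03,.08,.002); V=np.array(prof(f,xs,np.arange(-.018,.019,.003),.04)).mean(1); print("x prof",dict(zip((xs*1e3).round().astype(int).tolist(),V.round().tolist())))
C=cloud(f).reshape(-1,3)-c; q=np.c_[C@X,C@Y,C@N]; k=(abs(q[:,0])<.045)&(abs(q[:,1])<.018)
print("heights N pct",np.percentile(q[k,2],[50,80,95]))
t=k&(q[:,2]>.034)&(q[:,2]<.046); A=np.c_[q[t,0],q[t,1],np.ones(t.sum())]; s=np.linalg.lstsq(A,q[t,2],rcond=None)[0]; print("top tilt deg x,y",np.degrees(s[:2]),"h",s[2])
g=grab("scene"); ys=np.arange(-.035,-.015,.001)
for lo in(-.05,-.02,.01,.035): print("scene -y base",lo,prof(g,np.arange(lo,lo+.015,.003),ys,0).mean(0).astype(int).tolist())
E
python3 final.py
```

```text
eef_pos: [0.509, -0.1014, 0.2473]
contact_force: [-0.2, 0.4, -0.5]
plate y [-25.5  25. ]
-0.045 y prof h40 [56, 61, 63, 61, 63, 71, 74, 93, 132, 129, 92, 85, 119, 116, 83, 83, 117, 108, 77, 84, 119, 103, 72, 84, 117, 99, 69, 88, 118, 95, 72, 103, 141, 115, 82, 76, 75, 77, 81, 84, 83]
 edges [-30.25  26.5 ]
-0.01 y prof h40 [30, 37, 40, 34, 46, 67, 72, 92, 137, 138, 90, 79, 119, 118, 76, 79, 121, 113, 73, 82, 120, 108, 72, 84, 117, 100, 71, 89, 114, 96, 78, 109, 133, 95, 39, 23, 22, 22, 22, 21, 18]
 edges [-30.5  27. ]
0.02 y prof h40 [31, 36, 36, 31, 46, 72, 75, 90, 134, 137, 88, 81, 118, 122, 80, 83, 117, 116, 78, 86, 117, 107, 75, 89, 116, 103, 75, 92, 116, 100, 81, 112, 132, 95, 41, 23, 22, 22, 22, 20, 17]
 edges [-30.5  27. ]
x prof {30: 100.0, 32: 101.0, 34: 98.0, 36: 98.0, 38: 99.0, 40: 98.0, 42: 99.0, 44: 100.0, 46: 98.0, 48: 99.0, 50: 99.0, 52: 102.0, 54: 103.0, 56: 105.0, 58: 114.0, 60: 125.0, 62: 142.0, 64: 152.0, 66: 132.0, 68: 78.0, 70: 35.0, 72: 18.0, 74: 14.0, 76: 13.0, 78: 13.0}
heights N pct [0.6773248  0.7034149  0.71519117]
top tilt deg x,y [0.64747231 0.36529511] h 0.03876089539830496
scene -y base -0.05 [73, 64, 54, 47, 44, 46, 53, 61, 70, 76, 81, 82, 83, 82, 80, 79, 79, 80, 80, 80, 79]
scene -y base -0.02 [6, 8, 13, 22, 33, 46, 58, 69, 77, 81, 82, 82, 82, 81, 80, 80, 80, 80, 81, 82, 82]
scene -y base 0.01 [7, 8, 12, 20, 30, 46, 60, 70, 77, 81, 82, 82, 81, 81, 80, 81, 81, 81, 81, 80, 79]
scene -y base 0.035 [6, 5, 8, 16, 27, 43, 58, 71, 79, 82, 82, 82, 82, 85, 89, 96, 106, 114, 122, 131, 136]
```

The sink is home. Its upper end is within about 1 mm of x = +55, its centre fin is about 0.5 mm from the plate's centre line, the yaw is constant along its length, and the fin tops are 39 mm above the plate and parallel to it. The robot is clear.

```bash
python3 -c "
from plant import job_done; print(job_done())"
```

```text
the job is handed in; nothing more can be done
None
```

The 110 mm heat sink is on the module, against the ledge and flush with the plate to about 1 mm by camera. It was slid down about 50 mm without lifting, with contact forces up to about 14 N, then released. The robot is clear and the job is handed in (about 22 s); the other two sinks and the screwdriver were not touched.

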